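# Hang the model carrier on the swinging drying hook

### The job

The red hook of the drying stand is swinging: take the carrier with the freshly sealed stone model by one of its blue grips, keep it level, and rest the middle of its bar gently against the hook's straight shank, well above the point, holding it there for about a second until the hook is quiet. Then slide the bar down the shank until you feel the hook take the weight, stop there without pushing on (never load the hook with more than about twice the carrier's weight), and only then let go and leave it hanging still. Leave the other things on the bench alone.

Things in the scene. Friction and masses are not known exactly. Their poses are not given: they have to be found in the camera images.
- stand: Drying stand, fixed. Origin on the bench straight below the hook's pivot; z up. Dark foot 110 x 140 x 14 mm and steel post (16 mm thick, 470 mm tall) centred 130 mm along its +x; a thin boom 52 mm above the pivot runs from the post toward the robot (-x); below its end a black barrel, 20 mm wide, holds the hook's sprung hanger. The red hook lies in the stand's x-z plane.
- pivot_nominal (a point): Fixed point of the stand 370 mm above its origin, where the hook's pivot (a pin along the stand's y) nominally is. The boom is clamped by hand: the true pivot and hook are up to 25 mm higher or lower, which is not measured and must be felt or seen. The hanger is sprung: load pulls the hook straight down, 0.7 mm per newton; it is meant for loads up to 5 N.
- seat_nominal (a point): Fixed point of the stand, 156 mm below the nominal pivot (so also up to 25 mm wrong in height): centre of a 10 mm bar seated in the unloaded hook. The hook: 6 mm wire, 50 g, round the bottom with 23 mm inside width, then up on the robot's side (-x) to a point flared out 26 mm to -x of the shank line, 123 mm below the pivot. The mouth opens upward on that side.
- hook (a joint): Hook angle: 0 plumb, positive with its lower end away from the robot (stand +x). Almost frictionless, it swings 0.3 to 0.5 rad either way and does not stop by itself; tenths of a newton move it. Shank straight from the pivot to 110 mm below it, then bowed 14 mm to +x: a 10 mm bar kept against the shank's robot side and moved down passes inside the point.
- carrier: Loose carrier, 0.15 to 0.23 kg, standing on the bench. Origin at the centre of its underside, z up, y along its bar. Aluminium tray 74 x 120 mm with a white stone dental arch fixed on it (up to 37 mm height); wires 6 mm thick at y = +-50 mm carry a top bar 160 mm above the underside. Centre of mass in the middle, low down.
- bar_mid (a point): Middle of the carrier's bar, on its centre line, 160 mm above the underside; axes as the carrier's. Steel bar 10 mm thick along y; brass collars 18 mm across at y = +-14 mm leave a 24 mm gap, in which the hook belongs.
- grip_left (a point): Centre of the blue grip block at the +y end of the bar, 85 mm from its middle, at the bar's height: 14 mm (x) by 30 mm (y) by 26 mm (z), to be pinched from above across x. Held here the carrier's weight acts 85 mm to the side: grip firmly (about 40 N) or it sags.
- grip_right (a point): Centre of the like block at the -y end, 85 mm from the bar's middle.
- mug: White mug, 97 mm tall, loose; leave alone. Origin under its centre.
- jar: Small jar with a black lid, 44 mm wide, 52 mm tall, loose; leave alone. Origin under its centre.
- spare_model: Yellowish stone dental arch, 50 x 61 x 31 mm, loose; leave alone. Origin under its centre.
- marker: Red and white marker pen, 135 mm long, loose; leave alone. Origin under its centre.

How it is judged:
On the way, in this order (a step that is already met when the one before it is completed fails the run):
1. the carrier is lifted by the gripper, clear of the bench (height (world z) of carrier above 0.04 m and contact force between the fingers and carrier above 1 N), for 0.2 s.
2. the hook is quiet (under 0.2 rad/s for 0.4 s) while the middle of the held carrier's bar rests against it, above its bend (x of bar_mid in the frame of stand between -0.045 and 0.045 m and y of bar_mid in the frame of stand between -0.012 and 0.012 m and z of bar_mid in the frame of stand above 0.245 m and contact force between carrier and stand above 0.03 N and velocity of joint hook between -0.2 and 0.2 rad/s and contact force between the fingers and carrier above 1 N), for 0.4 s.
3. the bar sits in the bottom of the hook, the hook carrying at least 0.9 N, while the gripper still holds the carrier (x of bar_mid in the frame of stand between -0.045 and 0.045 m and y of bar_mid in the frame of stand between -0.012 and 0.012 m and z of bar_mid in the frame of stand between 0.18 and 0.244 m and contact force between carrier and stand above 0.9 N and contact force between the fingers and carrier above 1 N), for 0.15 s.
At the end, for the whole second after the job is handed in: The carrier hangs released in the bottom of the hook: bar centre 180 to 244 mm above the bench, within 45 mm along x and 12 mm along y of the stand's plumb line, hook carrying at least 0.9 N, carrier within 0.15 rad of upright and slower than 0.1 m/s (x of bar_mid in the frame of stand between -0.045 and 0.045 m and y of bar_mid in the frame of stand between -0.012 and 0.012 m and z of bar_mid in the frame of stand between 0.18 and 0.244 m and contact force between carrier and stand above 0.9 N and angle between carrier's own z axis and vertical below 0.15 rad and linear speed of carrier below 0.1 m/s and height (world z) of carrier above 0.02 m); the robot touches nothing.
It fails at once if the carrier, its bar down in the hook (lower than 245 mm), loads the hook or stand with more than 5 N (z of bar_mid in the frame of stand below 0.245 m and contact force between carrier and stand above 5 N).
It fails at once if the carrier knocks or presses on the hook or stand with more than 12 N (contact force between carrier and stand above 12 N).
It fails at once if the carrier is tipped more than 0.15 rad (angle between carrier's own z axis and vertical above 0.15 rad).
It fails at once if the robot presses on the stand or hook with more than 8 N (contact force between any of the fingers, the arm and stand above 8 N).
It fails at once if a bystander is moved more than 20 mm (distance of any of mug, jar, spare_model, marker from where it was at the start of the episode above 0.02 m).
It also fails if it takes over 51 s, if anything falls off the work surface, if the arm or the gripper's body presses on something with over 40 N, if the wrist force passes 120 N, or if a joint passes its speed limit or range.

### The arm

A 6-joint arm with a two-finger parallel gripper is mounted at the origin on a cart in front of the work surface, level with it; the furniture and walls round the work are solid. World frame = base frame: x ahead of the robot, y to its left, z up, the work surface at z = 0. Lengths are in m, angles in rad, forces in N, time in s.
With the tool pointing down it reaches from about 0.3 to 0.875 m from the base axis. Payload 6.4 kg.
Tool frame: the origin (TCP) lies between the finger pads; the fingertips stand 19 mm ahead of it and the grasp point (between the pads) is the TCP (ctrl.tips_ahead is the z of the fingertips in the tool frame, in m); z points along the fingers, y is the line along which they close (so a half turn about z gives the same grasp; the last joint's range is limited). The gripper opens to 85 mm and grips with 20 to 120 N. Pads are 22 mm wide; open, the fingers measure 114 mm over their backs; the gripper's body (76 mm by 85 mm) begins 54 mm behind the grasp point. The pads swing forward as they close: fully open they stand 13 mm farther back than shut.
Start: joints at [-1.483, 0.181, 1.607, -0, 1.354, -0.206], TCP at [0.167, -0.55, 0.25] pointing down, gripper open.
Joint ranges: [-2.99, 2.99], [-0.89, 2.07], [0.3, 2.58], [-1.14, 4.28], [0, 2.63], [-3.12, 3.12]. Speed limits (rad/s): [2.57, 2.57, 3.01, 3.14, 3.14, 3.14].

### API

Orientations are given as a unit quaternion [w, x, y, z].
In Python, from bench import readout, vision, ctrl gives the robot as it stands.
- The arm moves only by the tool play_rows, never from a script. Its arguments are lists of equal length, an entry for each row: "xyz": the shift along the tool's x, y, z in mm, a list of three; "rot": the turn, a rotation vector about the tool's x, y, z in rad, a list of three; "grip": the opening, from 0 (shut) to 1 (fully open). In form: {"xyz": [[x, y, z], ...], "rot": [[rx, ry, rz], ...], "grip": [grip, ...]}. A call has exactly 10 rows; each row is the pose to reach, as a shift and turn from the pose commanded when the call began, along the tool's axes at that moment; what a row does not reach only later rows make up. A row lasts 1/8 s, in which the tool goes at most 62.5 mm and 10.7 degrees, less where a joint would pass 70% of its speed; a pose out of reach is approached as far as the arm can. A call with a gripper value outside its range is refused whole. The fingers move at their own pace and stop on an object; the grip force is fixed at half the most. Time passes only in rows, so rows that repeat a pose let the fingers close, or fill a call up. It gives the time, the measured TCP pose, the force, the opening and the grip force at its end, in the units of the state.
- readout.get_obs(): the state, without advancing time (a new reading comes with each control period).
- vision.camera(name): name is "side" or "top"; returns a dict with "color" (400x640x3 uint8, red, green, blue), "depth" (400x640 float32, m along the optical axis (not along the pixel's ray), 0 where there is no reading), "camera_matrix" (3x3 intrinsics, pixels), "extrinsics" (4x4, takes a point from camera to world coordinates). Camera axes: x right, y down, z forward; pixel columns grow to the right and rows downward; lengths in m; the calibration is good to about 2 mm. A picture is of the moment at which its call begins.
- ctrl.hand_in(): hands the job in; it is judged then, once.
The state is a dict: "time_s": time; "q": joint angles; "dq": joint speeds; "joint_efforts": joint torques, N m; "eef_pos": TCP position; "eef_rot": TCP orientation; "wrist_force": force on the tool from outside, world axes, zero at the start; "torque": the same for the moment, N m; "opening": opening from 0.0 (shut) to 1.0 (fully open); "grasp_force": force on a finger pad.
Only numpy, scipy, OpenCV 4.12 (cv2) and the standard library are available. Lean on these libraries where they do the work, as an engineer would, in place of code of your own. Each camera call takes 0.05 s, during which the arm holds its last target. There are 200 camera calls.

## Working session

There is one attempt and no reset: what is moved stays moved. The work goes in short steps, Python scripts to look and compute and a tool call to move; the robot and the scene stay as the last step left them, time stands still between calls to the robot, and variables do not carry over. Pictures are saved under pics/ and viewed, at most 10 in all, crops included, and the job is handed in when it is done.

Besides the shell and the picture viewer there is one more tool, called after "Request:" by a JSON object that holds its "api" and its "payload", one argument or row to a line. play_rows: Moves the arm, as the interface text tells. Its arguments: {"type":"object","properties":{"xyz":{"type":"array","items":{"type":"array","items":{"type":"number"}}},"rot":{"type":"array","items":{"type":"array","items":{"type":"number"}}},"grip":{"type":"array","items":{"type":"number"}}},"required":["xyz","rot","grip"]}

```bash
mkdir -p pics; ls
python3 - <<'E'
from bench import readout, vision, ctrl
import cv2,numpy as np
o=readout.get_obs();print({k:np.round(v,3) for k,v in o.items()})
for n in("side","top"):
    c=vision.camera(n);cv2.imwrite(f"pics/{n}0.png",c["color"][:,:,::-1]);np.savez(f"{n}0.npz",**c)
    print(n,c["camera_matrix"],np.round(c["extrinsics"],3))
E
```

```text
pics
{'time_s': np.float64(0.0), 'q': array([-1.483,  0.182,  1.608, -0.   ,  1.354, -0.206]), 'dq': array([ 0.   , -0.001, -0.002, -0.001,  0.   , -0.001]), 'joint_efforts': array([ 3.0000e-03, -4.4488e+01, -3.5133e+01, -0.0000e+00,  9.0000e-03,
        0.0000e+00]), 'eef_pos': array([ 0.167, -0.55 ,  0.249]), 'eef_rot': array([-0.001,  0.989,  0.146,  0.   ]), 'wrist_force': array([ 0.119, -0.67 , -0.235]), 'torque': array([ 0.025, -0.08 ,  0.048]), 'grasp_force': np.float64(0.0), 'opening': np.float64(0.998)}
side [[406.86455869   0.         320.80550111]
 [  0.         406.86455869 198.79651929]
 [  0.           0.           1.        ]] [[-0.961 -0.163  0.224  0.205]
 [-0.276  0.515 -0.812  1.149]
 [ 0.017 -0.842 -0.539  0.978]
 [ 0.     0.     0.     1.   ]]
top [[390.73608168   0.         315.58027831]
 [  0.         390.73608168 205.75616244]
 [  0.           0.           1.        ]] [[-0.02  -0.998  0.055  0.437]
 [-1.     0.02  -0.006 -0.002]
 [ 0.005 -0.055 -0.998  1.718]
 [ 0.     0.     0.     1.   ]]
```

View pics/side0.png

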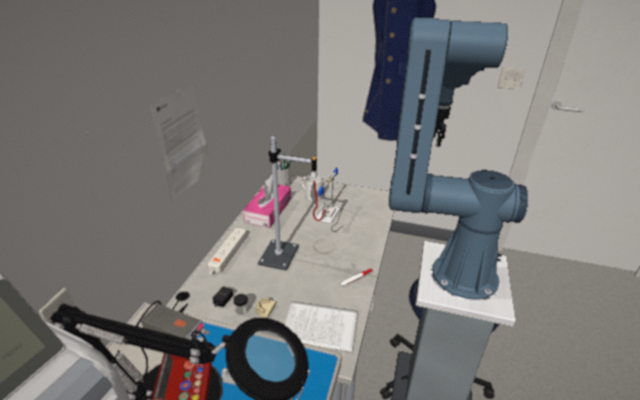

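View pics/top0.png

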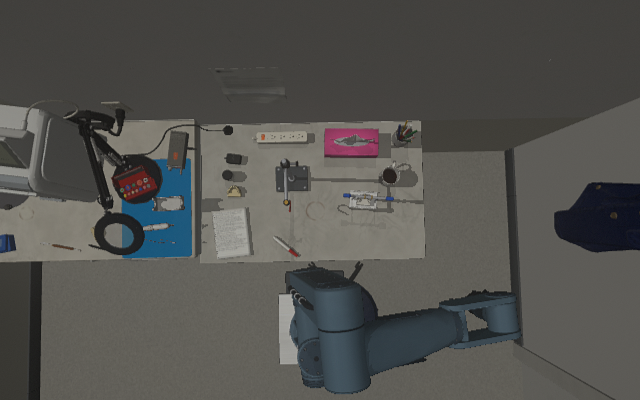

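The top view shows the carrier at about (368,199) with blue grips at (347,197) and (389,199), the stand foot at (292,178), and the hook end at about (287,204). The side view shows the hook at about (318,205), partly in front of the carrier.

```bash
cat > h.py <<'E'
import numpy as np,cv2
def ray(c,u,v):
    K=c["camera_matrix"];E=c["extrinsics"]
    d=E[:3,:3]@np.linalg.inv(K)@np.array([u,v,1.]);return E[:3,3],d
def plane(c,u,v,z):
    o,d=ray(c,u,v);return o+d*(z-o[2])/d[2]
def pt(c,u,v):
    o,d=ray(c,u,v);return o+d*c["depth"][int(round(v)),int(round(u))]
def proj(c,p):
    E=c["extrinsics"];q=c["camera_matrix"]@(E[:3,:3].T@(np.asarray(p)-E[:3,3]));return q[:2]/q[2]
def blobs(m,amin=6):
    n,l,s,ce=cv2.connectedComponentsWithStats(m.astype(np.uint8));return [(s[i],ce[i]) for i in range(1,n) if s[i][4]>=amin]
E
python3 - <<'E'
from h import *
t=dict(np.load("top0.npz"));s=dict(np.load("side0.npz"))
for n,c in(("top",t),("side",s)):
    h=cv2.cvtColor(c["color"],cv2.COLOR_RGB2HSV)
    H,S,V=[h[...,i].astype(int) for i in range(3)]
    for nm,m in(("blue",(H>105)&(H<130)&(S>120)&(V>60)),("red",((H<8)|(H>172))&(S>120)&(V>60))):
        for st,ce in blobs(m):
            if 230<ce[0]<430 and 100<ce[1]<290: print(n,nm,st,ce.round(1),"z.16",plane(c,*ce,.16 if nm=="blue" else .22).round(3),"depth",pt(c,*ce).round(3))
# foot
d=t["depth"]
P=np.array([[pt(t,u,v) for u in range(265,320)] for v in range(150,215)])
Z=P[...,2]
g=t["color"][150:215,265:320].astype(int).max(2)
m=((g<85)&(Z<.03)&(Z>-.01)).astype(np.uint8)
for st,ce in blobs(m,50):print("foot",st,ce)
n,l,st,ce=cv2.connectedComponentsWithStats(m);i=1+np.argmax(st[1:,4]);ys,xs=np.where(l==i)
r=cv2.minAreaRect(np.stack([xs+265,ys+150],1).astype(np.float32));print(r);b=cv2.boxPoints(r);print([plane(t,*q,.014).round(3) for q in b],plane(t,*r[0],.014))
hi=P[Z>.35];print(len(hi)); print(hi[np.argsort(hi[:,0])].round(3)[::4])
crop=lambda c,x0,x1,y0,y1,k:cv2.resize(c["color"][y0:y1,x0:x1,::-1],None,fx=k,fy=k,interpolation=cv2.INTER_CUBIC)
a=crop(t,260,410,150,230,5);b=crop(s,250,370,120,260,4)
cv2.imwrite("pics/t1.png",a);cv2.imwrite("pics/s1.png",b)
E
```

```text
top blue [344 194   7   3  19] [346.7 195.1] z.16 [ 0.563 -0.137  0.16 ] depth [ 0.562 -0.136  0.175]
top blue [386 197   8   3  23] [389.3 198. ] z.16 [ 0.548 -0.308  0.16 ] depth [ 0.547 -0.305  0.174]
top red [289 249   9   8  26] [292.7 252.4] z.16 [0.343 0.079 0.22 ] depth [0.331 0.09  0.02 ]
side blue [368  99  12  29 157] [374.5 112.5] z.16 [ 0.505 -1.035  0.16 ] depth [ 0.526 -1.189  0.102]
side blue [384  99  17  10  40] [392.1 102.9] z.16 [ 0.432 -1.227  0.16 ] depth [ 0.416 -1.062  0.217]
side blue [385 108   6   6  11] [387.1 110.3] z.16 [ 0.442 -1.093  0.16 ] depth [ 0.439 -1.059  0.173]
side blue [380 128   9   8  31] [384.9 131.9] z.16 [ 0.409 -0.782  0.16 ] depth [ 0.438 -1.063  0.041]
side blue [335 169   2   4   7] [335.6 170.3] z.16 [ 0.546 -0.314  0.16 ] depth [ 0.541 -0.293  0.172]
side blue [319 187   5   9  31] [320.8 190.7] z.16 [ 0.56  -0.138  0.16 ] depth [ 0.557 -0.128  0.166]
side red [315 190   2  12  16] [315.4 195.8] z.16 [ 0.543 -0.005  0.22 ] depth [0.514 0.092 0.284]
side red [363 269   9   6  28] [366.8 271.4] z.16 [0.3   0.321 0.22 ] depth [0.326 0
[... 1290 characters left out ...]
11]
 [ 0.632  0.091  0.408]
 [ 0.638  0.087  0.413]
 [ 0.64   0.089  0.422]
 [ 0.641  0.085  0.394]
 [ 0.643  0.083  0.424]
 [ 0.644  0.093  0.42 ]
 [ 0.646  0.079  0.427]
 [ 0.647  0.09   0.464]
 [ 0.647  0.093  0.46 ]
 [ 0.648  0.103  0.417]
 [ 0.648  0.095  0.474]
 [ 0.649  0.082  0.426]
 [ 0.65   0.084  0.443]
 [ 0.65   0.053  0.417]
 [ 0.652  0.05   0.409]
 [ 0.652  0.07   0.409]
 [ 0.653  0.057  0.404]
 [ 0.653  0.079  0.425]
 [ 0.654  0.053  0.416]
 [ 0.654  0.106  0.42 ]
 [ 0.655  0.089  0.47 ]
 [ 0.656  0.095  0.469]
 [ 0.656  0.092  0.466]
 [ 0.658  0.106  0.42 ]
 [ 0.659  0.066  0.409]
 [ 0.66   0.06   0.404]
 [ 0.66   0.079  0.421]
 [ 0.663  0.079  0.428]
 [ 0.667  0.086  0.42 ]]
```

View pics/t1.png

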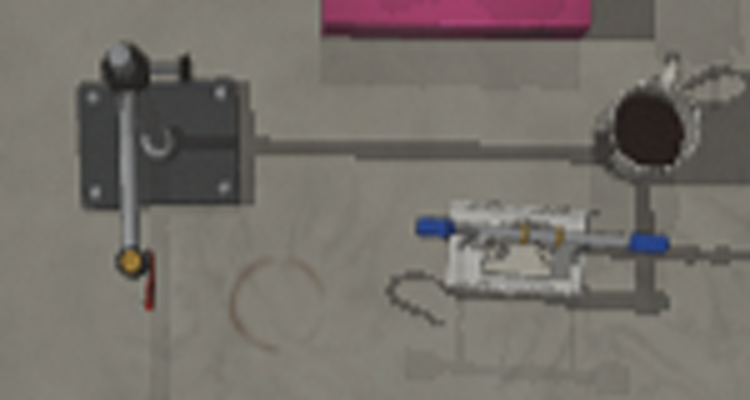

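View pics/s1.png

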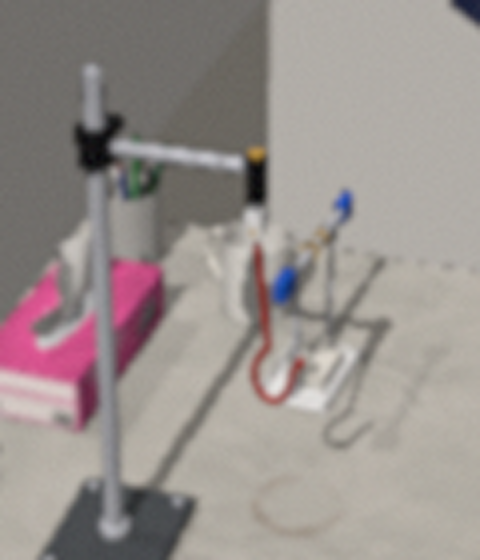

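The zoomed views show the boom at top-crop x≈128, from the clamp at (125,65) to the yellow cap at (130,262). The blue grips are at (435,227) and (650,243) and the brass collars at (525,234) and (560,237). The hook mouth opens toward the robot. I'll use the right grip, because the arm then stays clear of the boom.

Run:
```python
from h import *
from bench import readout
from scipy.spatial.transform import Rotation as R
t=dict(np.load("top0.npz"))
P=np.array([[pt(t,u,v) for u in range(265,320)] for v in range(150,215)])
Z=P[...,2]
g=t["color"][150:215,265:320].astype(int).max(2)
m=((g<85)&(Z<.03)&(Z>-.01)); ys,xs=np.where(m)
k=(xs<44)&(ys>13)&(ys<43)
r=cv2.minAreaRect(np.stack([xs[k]+265,ys[k]+150],1).astype(np.float32));print(r)
b=[plane(t,*q,.014) for q in cv2.boxPoints(r)];print(np.round(b,3),"foot c",plane(t,*r[0],.014).round(3), [np.linalg.norm(b[i]-b[i-1]).round(3) for i in range(4)])
B=P[(Z>.39)&(Z<.43)&(P[...,0]>.535)&(P[...,0]<.635)]
print("boom fit",np.polyfit(B[:,0],B[:,1],1),"mean",B.mean(0),"zmax-ish",np.percentile(B[:,2],[10,50,90]))
print("row mids",[(x,B[abs(B[:,0]-x)<.006][:,1].mean().round(4)) for x in(.54,.56,.58,.6,.62)])
# yellow cap
h=cv2.cvtColor(t["color"],cv2.COLOR_RGB2HSV).astype(int)
y=(h[...,0]>15)&(h[...,0]<32)&(h[...,1]>110)&(h[...,2]>60)
for st,ce in blobs(y,3):
    if 270<ce[0]<400 and 180<ce[1]<215: print("yellow",st,ce,pt(t,*ce).round(3))
top=P[(Z>.44)&(Z<.5)];print("post top",top.mean(0),len(top))
o=readout.get_obs();Rt=R.from_quat(np.roll(o["eef_rot"],-1))
print("tool shift to above right grip", (Rt.inv().apply(np.array([.5475,-.306,.25])-o["eef_pos"])*1000).round(1))
yd=np.array([.996,-.088,0]);zd=np.array([0,0,-1.]);xd=np.cross(yd,zd)
print("rot",(Rt.inv()*R.from_matrix(np.stack([xd,yd,zd],1))).as_rotvec().round(3))
```

```text
((292.0, 178.0), (32.0, 26.0), 0.0)
[[0.599 0.159 0.014]
 [0.714 0.157 0.014]
 [0.711 0.017 0.014]
 [0.596 0.019 0.014]] foot c [0.655 0.088 0.014] [np.float64(0.14), np.float64(0.115), np.float64(0.141), np.float64(0.115)]
boom fit [0.00981285 0.08435344] mean [0.58229167 0.09006738 0.40996555] zmax-ish [0.40576466 0.40999839 0.41330595]
row mids [(0.54, np.float64(0.0898)), (0.56, np.float64(0.09)), (0.58, np.float64(0.0896)), (0.6, np.float64(0.0906)), (0.62, np.float64(0.0906))]
yellow [284 200   4   5  15] [285.6        201.93333333] [0.524 0.09  0.419]
post top [0.6528055  0.0908699  0.46315997] 28
tool shift to above right grip [ 4.353e+02 -1.231e+02 -2.000e-01]
rot [-1.000e-03 -1.000e-03 -1.189e+00]
```

Request:
{"api": "play_rows", "payload": {
  "xyz": [
    [25,-7,0],
    [75,-21,0],
    [130,-37,0],
    [185,-52,0],
    [240,-68,0],
    [295,-83,0],
    [350,-99,0],
    [400,-113,0],
    [428,-121,0],
    [435,-123,0]
  ],
  "rot": [
    [0,0,-0.07],
    [0,0,-0.2],
    [0,0,-0.35],
    [0,0,-0.5],
    [0,0,-0.65],
    [0,0,-0.8],
    [0,0,-0.95],
    [0,0,-1.08],
    [0,0,-1.16],
    [0,0,-1.189]
  ],
  "grip": [1,1,1,1,1,1,1,1,1,1]
}}

```text
time_s: 1.35
eef_pos: [0.5483, -0.3051, 0.2495]
eef_rot: [-0.001, 0.736, 0.677, -0.0]
wrist_force: [0.2, 0.2, 1.1]
opening: 1.002
grasp_force: 0.0
```

Request:
{"api": "play_rows", "payload": {
  "xyz": [
    [0,0,15],
    [0,0,40],
    [0,0,65],
    [0,0,82],
    [0,0,89],
    [0,0,89],
    [0,0,89],
    [0,0,89],
    [0,0,89],
    [0,0,89]
  ],
  "rot": [
    [0,0,0],
    [0,0,0],
    [0,0,0],
    [0,0,0],
    [0,0,0],
    [0,0,0],
    [0,0,0],
    [0,0,0],
    [0,0,0],
    [0,0,0]
  ],
  "grip": [1,1,1,1,0.5,0.3,0.0,0.0,0.0,0.0]
}}

```text
time_s: 2.6
eef_pos: [0.5477, -0.3073, 0.1624]
eef_rot: [0.001, 0.738, 0.675, -0.0]
wrist_force: [-1.2, -0.7, 4.5]
opening: 0.152
grasp_force: 59.1
```

Request:
{"api": "play_rows", "payload": {
  "xyz": [
    [0,0,-5],
    [0,0,-20],
    [0,0,-40],
    [0,-10,-60],
    [0,-25,-80],
    [0,-45,-100],
    [0,-65,-113],
    [0,-83,-120],
    [0,-93,-124],
    [0,-97,-125]
  ],
  "rot": [
    [0,0,0],
    [0,0,0],
    [0,0,0],
    [0,0,0],
    [0,0,0],
    [0,0,0],
    [0,0,0],
    [0,0,0],
    [0,0,0],
    [0,0,0]
  ],
  "grip": [0,0,0,0,0,0,0,0,0,0]
}}

```text
time_s: 3.85
eef_pos: [0.4506, -0.2983, 0.2873]
eef_rot: [0.001, 0.738, 0.675, 0.0]
wrist_force: [0.7, 0.5, -2.5]
opening: 0.152
grasp_force: 58.6
```

Run:
```python
from h import *
from bench import readout,vision
o=readout.get_obs();print({k:np.round(o[k],3) for k in("time_s","eef_pos","eef_rot","wrist_force","torque")})
t=vision.camera("top");s=vision.camera("side")
for n,c in(("top",t),("side",s)):
    h=cv2.cvtColor(c["color"],cv2.COLOR_RGB2HSV).astype(int)
    H,S,V=h[...,0],h[...,1],h[...,2]
    for nm,m in(("blue",(H>105)&(H<130)&(S>120)&(V>60)),("yel",(H>13)&(H<32)&(S>100)&(V>60)),("red",((H<8)|(H>172))&(S>120)&(V>60))):
        for st,ce in blobs(m,4):
            if 230<ce[0]<430 and 140<ce[1]<290: print(n,nm,st,ce.round(1),"z.285",plane(c,*ce,.285).round(3),"depth",pt(c,*ce).round(3))
a=cv2.resize(t["color"][150:270,260:410,::-1],None,fx=4,fy=4,interpolation=cv2.INTER_CUBIC)
b=cv2.resize(s["color"][120:260,250:400,::-1],None,fx=4,fy=4,interpolation=cv2.INTER_CUBIC)[:480]
cv2.imwrite("pics/t2.png",a);cv2.imwrite("pics/s2.png",b)
```

```text
{'time_s': np.float64(3.85), 'eef_pos': array([ 0.451, -0.298,  0.287]), 'eef_rot': array([0.001, 0.738, 0.675, 0.   ]), 'wrist_force': array([ 0.714,  0.497, -2.451]), 'torque': array([-0.177,  0.029, -0.026])}
top blue [344 217   9   4  27] [347.6 218.7] z.285 [ 0.466 -0.128  0.285] depth [ 0.466 -0.127  0.294]
top yel [284 200   4   5  16] [285.5 202. ] z.285 [0.532 0.099 0.285] depth [0.524 0.09  0.415]
top yel [367 218   2   4   6] [367.3 219.5] z.285 [ 0.462 -0.2    0.285] depth [ 0.462 -0.198  0.295]
top yel [375 219   1   4   4] [375.  220.5] z.285 [ 0.458 -0.228  0.285] depth [ 0.458 -0.227  0.291]
top red [288 190   2  11  17] [288.6 194.5] z.285 [0.56  0.088 0.285] depth [0.563 0.09  0.247]
top red [289 249   9   8  26] [292.7 252.4] z.285 [0.347 0.076 0.285] depth [0.33  0.091 0.014]
side blue [358 145   3   4  10] [359.2 146.5] z.285 [ 0.453 -0.31   0.285] depth [ 0.449 -0.287  0.296]
side blue [345 163   4   8  26] [346.5 166.8] z.285 [ 0.463 -0.128  0.285] depth [ 0.461 -0.116  0.292]
side yel [312 157   4   4  15] [313.6 158.4] z.285 [ 0.595 -0.155  0.285] depth [0.521 0.095 0.418]
side red [308 209   3   3   5] [308.8 209.8] z.285 [0.51  0.176 0.285] depth [0.536 0.093 0.226]
side red [363 269   9   6  28] [366.8 271.4] z.285 [0.292 0.392 0.285] depth [0.325 0.098 0.016]
```

View pics/s2.png

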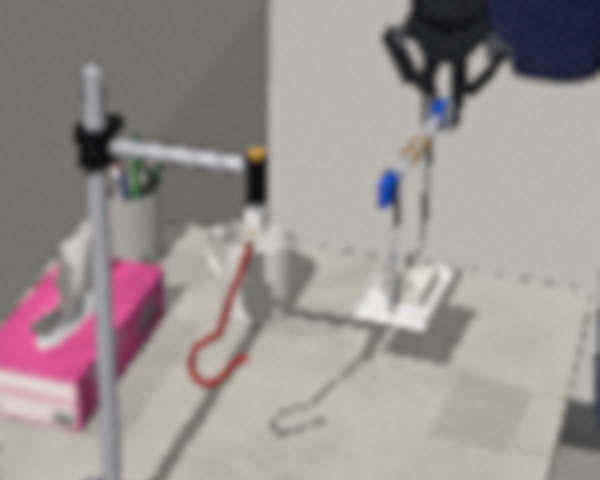

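The carrier is held level. In the last crop the hook is swung away from the robot, with its bend at about (215,370). Next I swing across, well on the robot side of the hook.

Request:
{"api": "play_rows", "payload": {
  "xyz": [
    [8,-6,-1],
    [26,-16,-3],
    [58,-28,-6],
    [98,-40,-8],
    [140,-50,-10],
    [182,-57,-10],
    [224,-61,-10],
    [260,-63,-10],
    [286,-64,-10],
    [298,-64,-10]
  ],
  "rot": [
    [0,0,-0.005],
    [0,0,-0.015],
    [0,0,-0.025],
    [0,0,-0.035],
    [0,0,-0.045],
    [0,0,-0.055],
    [0,0,-0.065],
    [0,0,-0.075],
    [0,0,-0.085],
    [0,0,-0.089]
  ],
  "grip": [0,0,0,0,0,0,0,0,0,0]
}}

```text
time_s: 5.2
eef_pos: [0.4127, 0.0059, 0.2961]
eef_rot: [-0.0, 0.706, 0.708, -0.0]
wrist_force: [0.3, -0.8, -1.6]
opening: 0.153
grasp_force: 58.6
```

```bash
cat > look.py <<'E'
from h import *
from bench import readout,vision
import sys
o=readout.get_obs();print({k:np.round(o[k],3) for k in("time_s","eef_pos","eef_rot","wrist_force","torque")})
z=o["eef_pos"][2]-.0024
t=vision.camera("top");s=vision.camera("side")
for n,c in(("top",t),("side",s)):
    h=cv2.cvtColor(c["color"],cv2.COLOR_RGB2HSV).astype(int)
    H,S,V=h[...,0],h[...,1],h[...,2]
    for nm,m,zz in(("blue",(H>105)&(H<130)&(S>120)&(V>60),z+.010),("yel",(H>13)&(H<32)&(S>100)&(V>60),z+.007),("red",((H<8)|(H>172))&(S>120)&(V>60),z)):
        for st,ce in blobs(m,4):
            if 230<ce[0]<380 and 140<ce[1]<240: print(n,nm,st,ce.round(1),"plane",plane(c,*ce,zz).round(3),"depth",pt(c,*ce).round(3))
i=sys.argv[1]
a=cv2.resize(t["color"][160:260,240:340,::-1],None,fx=4,fy=4,interpolation=cv2.INTER_CUBIC)
b=cv2.resize(s["color"][140:240,270:370,::-1],None,fx=4,fy=4,interpolation=cv2.INTER_CUBIC)
cv2.imwrite(f"pics/v{i}.png",np.hstack([a,b]))
E
python3 look.py 3
```

```text
{'time_s': np.float64(5.2), 'eef_pos': array([0.413, 0.006, 0.296]), 'eef_rot': array([-0.   ,  0.706,  0.708, -0.   ]), 'wrist_force': array([ 0.272, -0.751, -1.577]), 'torque': array([-0.137, -0.   ,  0.012])}
top blue [261 234   8   3  24] [264.5 235. ] plane [0.413 0.176 0.304] depth [0.413 0.175 0.309]
top yel [284 200   4   5  17] [285.6 201.9] plane [0.532 0.098 0.301] depth [0.524 0.09  0.42 ]
top yel [284 233   1   4   4] [284.  234.5] plane [0.413 0.106 0.301] depth [0.413 0.106 0.299]
top red [289 194   2   4   5] [289.2 195.8] plane [0.554 0.085 0.294] depth [0.558 0.088 0.241]
side blue [351 181   4   6  20] [352.4 183. ] plane [0.412 0.011 0.304] depth [0.411 0.015 0.306]
side blue [339 208   5  11  41] [340.7 213.1] plane [0.408 0.191 0.304] depth [0.408 0.192 0.305]
side yel [312 157   4   4  15] [313.6 158.4] plane [ 0.586 -0.125  0.301] depth [0.521 0.094 0.417]
side red [307 209   3   3   4] [308.2 210. ] plane [0.507 0.19  0.294] depth [0.538 0.094 0.225]
```

Request:
{"api": "play_rows", "payload": {
  "xyz": [
    [0,4,0],
    [0,12,0],
    [0,22,0],
    [0,33,0],
    [0,44,0],
    [0,54,0],
    [0,62,0],
    [0,67,0],
    [0,70,0],
    [0,72,0]
  ],
  "rot": [
    [0,0,0],
    [0,0,0],
    [0,0,0],
    [0,0,0],
    [0,0,0],
    [0,0,0],
    [0,0,0],
    [0,0,0],
    [0,0,0],
    [0,0,0]
  ],
  "grip": [0,0,0,0,0,0,0,0,0,0]
}}

```text
time_s: 6.55
eef_pos: [0.4851, 0.0044, 0.2963]
eef_rot: [-0.0, 0.707, 0.707, -0.0]
wrist_force: [-0.3, -0.9, -0.7]
opening: 0.154
grasp_force: 58.6
```

Request:
{"api": "play_rows", "payload": {
  "xyz": [
    [0,2,0],
    [0,4,0],
    [0,6,0],
    [0,8,0],
    [0,10,0],
    [0,12,0],
    [0,14,0],
    [0,16,0],
    [0,18,0],
    [0,20,0]
  ],
  "rot": [
    [0,0,0],
    [0,0,0],
    [0,0,0],
    [0,0,0],
    [0,0,0],
    [0,0,0],
    [0,0,0],
    [0,0,0],
    [0,0,0],
    [0,0,0]
  ],
  "grip": [0,0,0,0,0,0,0,0,0,0]
}}

```text
time_s: 7.8
eef_pos: [0.5052, 0.0044, 0.2963]
eef_rot: [-0.0, 0.707, 0.707, -0.0]
wrist_force: [-0.7, -0.0, -1.6]
opening: 0.153
grasp_force: 58.6
```

Request:
{"api": "play_rows", "payload": {
  "xyz": [
    [0,2,0],
    [0,4,0],
    [0,6,0],
    [0,8,0],
    [0,10,0],
    [0,12,0],
    [0,14,0],
    [0,16,0],
    [0,18,0],
    [0,20,0]
  ],
  "rot": [
    [0,0,0],
    [0,0,0],
    [0,0,0],
    [0,0,0],
    [0,0,0],
    [0,0,0],
    [0,0,0],
    [0,0,0],
    [0,0,0],
    [0,0,0]
  ],
  "grip": [0,0,0,0,0,0,0,0,0,0]
}}

```text
time_s: 9.05
eef_pos: [0.5252, 0.0044, 0.2963]
eef_rot: [-0.0, 0.707, 0.707, 0.0]
wrist_force: [-0.0, 1.0, -2.7]
opening: 0.153
grasp_force: 58.6
```

```bash
python3 look.py 4
```

```text
{'time_s': np.float64(9.05), 'eef_pos': array([0.525, 0.004, 0.296]), 'eef_rot': array([-0.   ,  0.707,  0.707,  0.   ]), 'wrist_force': array([-0.04 ,  0.996, -2.733]), 'torque': array([-0.141,  0.002, -0.02 ])}
top blue [261 203   8   3  24] [264.5 204. ] plane [0.525 0.174 0.304] depth [0.525 0.174 0.303]
top yel [284 200   4   6  14] [285.3 202. ] plane [0.531 0.099 0.301] depth [0.523 0.091 0.419]
side blue [318 176   4   5  13] [319.6 178.1] plane [0.524 0.012 0.304] depth [0.522 0.02  0.308]
side blue [302 202   6  10  48] [304.6 206.4] plane [0.519 0.189 0.304] depth [0.519 0.188 0.303]
side yel [311 156   6   5  25] [313.8 157.8] plane [ 0.587 -0.13   0.301] depth [0.519 0.098 0.421]
side red [303 215   3   3   6] [304.  216.2] plane [0.51  0.224 0.294] depth [0.553 0.092 0.196]
```

View pics/v4.png

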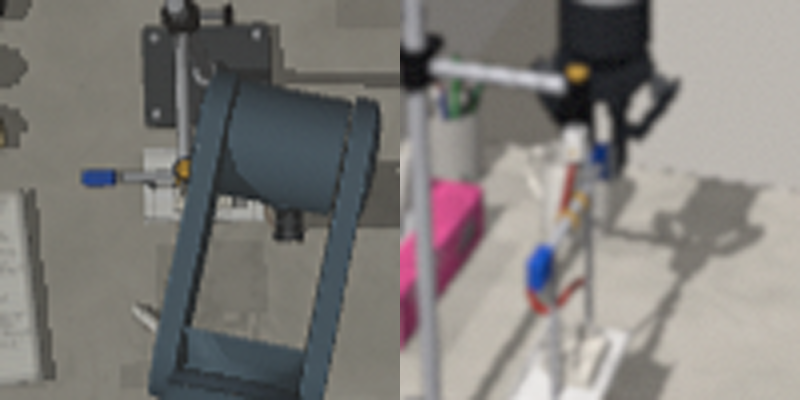

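The bar lies against the shank with the hook pushed slightly away. The hook bend shows under the blue grip at about (550,300). Now I hold until it is quiet.

Request:
{"api": "play_rows", "payload": {
  "xyz": [
    [0,1,0],
    [0,2,0],
    [0,2,0],
    [0,2,0],
    [0,2,0],
    [0,2,0],
    [0,2,0],
    [0,2,0],
    [0,2,0],
    [0,2,0]
  ],
  "rot": [
    [0,0,0],
    [0,0,0],
    [0,0,0],
    [0,0,0],
    [0,0,0],
    [0,0,0],
    [0,0,0],
    [0,0,0],
    [0,0,0],
    [0,0,0]
  ],
  "grip": [0,0,0,0,0,0,0,0,0,0]
}}

```text
time_s: 10.4
eef_pos: [0.5271, 0.0044, 0.2963]
eef_rot: [-0.0, 0.707, 0.707, 0.0]
wrist_force: [0.3, 0.6, -1.9]
opening: 0.152
grasp_force: 58.6
```

```bash
cat > feel.py <<'E'
from h import *
from bench import readout,vision
import sys
F=[];T=[];U=[];J=[];Pz=[]
for i in range(int(sys.argv[1])):
    o=readout.get_obs();F.append(o["wrist_force"]);T.append(o["torque"]);Pz.append(o["eef_pos"])
    c=vision.camera("side");h=cv2.cvtColor(c["color"],cv2.COLOR_RGB2HSV).astype(int)
    m=((h[...,0]<8)|(h[...,0]>172))&(h[...,1]>110)&(h[...,2]>50)
    m[:140]=0;m[240:]=0;m[:,:280]=0;m[:,340:]=0
    ys,xs=np.where(m);U.append((xs.mean().round(1),ys.mean().round(1),len(xs)))
n=len(F)**.5
print(o["time_s"],"F",np.mean(F,0).round(2),"+-",(np.std(F,0)/n).round(2),"T",np.mean(T,0).round(3),"+-",(np.std(T,0)/n).round(3),"P",np.mean(Pz,0).round(4))
print([tuple(map(float,u)) for u in U[::3]])
E
python3 feel.py 16
```

```text
11.15 F [-0.18  0.14 -2.1 ] +- [0.13 0.11 0.11] T [-0.168  0.021  0.013] +- [0.004 0.008 0.006] P [0.5271 0.0044 0.2963]
[(307.5, 203.9, 12.0), (306.7, 206.6, 12.0), (308.1, 201.4, 14.0), (307.8, 202.6, 13.0), (307.8, 202.6, 13.0), (307.4, 203.5, 14.0)]
```

Request:
{"api": "play_rows", "payload": {
  "xyz": [
    [0,0,2],
    [0,0,7],
    [0,0,13],
    [0,-1,20],
    [0,-1,27],
    [0,-1,34],
    [0,-2,41],
    [0,-2,48],
    [0,-2,54],
    [0,-2,58]
  ],
  "rot": [
    [0,0,0],
    [0,0,0],
    [0,0,0],
    [0,0,0],
    [0,0,0],
    [0,0,0],
    [0,0,0],
    [0,0,0],
    [0,0,0],
    [0,0,0]
  ],
  "grip": [0,0,0,0,0,0,0,0,0,0]
}}

```text
time_s: 12.45
eef_pos: [0.525, 0.0045, 0.2379]
eef_rot: [-0.0, 0.707, 0.707, -0.0]
wrist_force: [-0.1, 0.5, -1.6]
opening: 0.153
grasp_force: 58.6
```

```bash
python3 feel.py 6; python3 look.py 5
```

```text
12.7 F [-0.02  0.25 -2.32] +- [0.2  0.16 0.3 ] T [-0.181  0.016  0.015] +- [0.011 0.016 0.011] P [0.525  0.0045 0.238 ]
[(312.5, 193.8, 59.0), (312.5, 194.4, 58.0)]
{'time_s': np.float64(12.75), 'eef_pos': array([0.525, 0.004, 0.239]), 'eef_rot': array([0.   , 0.707, 0.707, 0.   ]), 'wrist_force': array([-0.214, -0.336, -1.744]), 'torque': array([-0.145,  0.027,  0.024])}
top blue [263 204   8   3  23] [266.3 205. ] plane [0.525 0.174 0.246] depth [0.524 0.174 0.249]
top yel [284 200   4   7  19] [285.5 202.3] plane [0.534 0.102 0.243] depth [0.523 0.09  0.415]
side blue [318 190   4   6  17] [319.1 192.4] plane [0.525 0.01  0.246] depth [0.523 0.016 0.25 ]
side blue [302 217   6  10  48] [304.5 221.5] plane [0.521 0.186 0.246] depth [0.519 0.19  0.249]
side yel [311 157   6   4  19] [313.6 158.3] plane [ 0.619 -0.234  0.243] depth [0.519 0.1   0.421]
side red [311 182   4  16  35] [312.7 187.8] plane [ 0.56  -0.028  0.236] depth [0.524 0.091 0.312]
side red [312 201   1   4   4] [312.  202.5] plane [0.534 0.063 0.236] depth [0.526 0.092 0.256]
side red [308 206   3   4   4] [308.8 207.5] plane [0.536 0.095 0.236] depth [0.532 0.107 0.245]
```

View pics/v5.png

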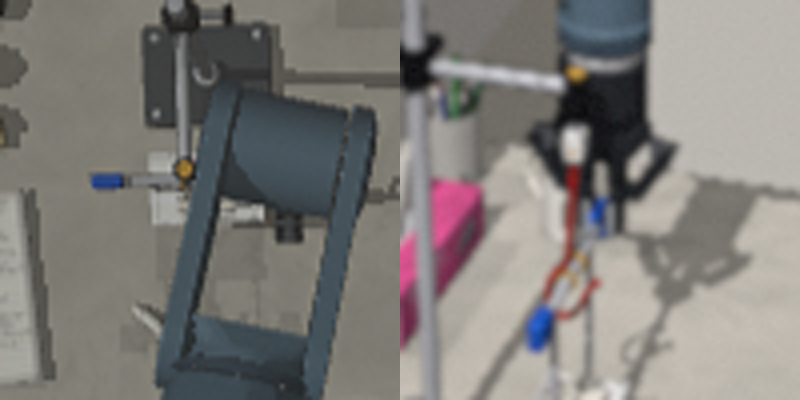

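The bar at about (572,270) is inside the point at (597,283) and the shank is nearly plumb. I go on down slowly.

Request:
{"api": "play_rows", "payload": {
  "xyz": [
    [0,0,2],
    [0,0,4],
    [0,0,7],
    [0,0,10],
    [0,0,13],
    [0,0,16],
    [0,0,19],
    [0,0,22],
    [0,0,24],
    [0,0,25]
  ],
  "rot": [
    [0,0,0],
    [0,0,0],
    [0,0,0],
    [0,0,0],
    [0,0,0],
    [0,0,0],
    [0,0,0],
    [0,0,0],
    [0,0,0],
    [0,0,0]
  ],
  "grip": [0,0,0,0,0,0,0,0,0,0]
}}

```text
time_s: 14.1
eef_pos: [0.5251, 0.0044, 0.2131]
eef_rot: [-0.0, 0.707, 0.707, -0.0]
wrist_force: [0.4, -0.4, -2.5]
opening: 0.155
grasp_force: 58.6
```

```bash
python3 feel.py 10; python3 look.py 6
```

```text
14.55 F [ 0.07 -0.06 -2.23] +- [0.09 0.16 0.13] T [-0.157  0.006  0.002] +- [0.011 0.012 0.009] P [0.5251 0.0044 0.2133]
[(313.5, 195.2, 81.0), (313.2, 195.0, 76.0), (312.6, 196.8, 78.0), (312.9, 195.8, 75.0)]
{'time_s': np.float64(14.6), 'eef_pos': array([0.525, 0.004, 0.213]), 'eef_rot': array([0.   , 0.707, 0.707, 0.   ]), 'wrist_force': array([ 0.46 , -0.242, -1.568]), 'torque': array([-0.142,  0.01 , -0.015])}
top blue [264 204   7   3  21] [267. 205.] plane [0.526 0.175 0.221] depth [0.526 0.175 0.221]
top yel [284 200   4   5  17] [285.6 201.9] plane [0.537 0.104 0.218] depth [0.524 0.09  0.416]
side blue [318 196   4   6  20] [319.2 198.3] plane [0.525 0.008 0.221] depth [0.524 0.012 0.224]
side blue [303 224   5  10  42] [304.9 228.4] plane [0.519 0.187 0.221] depth [0.518 0.191 0.224]
side yel [312 157   5   4  16] [313.8 158.4] plane [ 0.633 -0.281  0.218] depth [0.52  0.095 0.418]
side red [310 182   6  27  54] [313.2 191.9] plane [ 0.562 -0.042  0.211] depth [0.521 0.094 0.298]
```

View pics/v6.png

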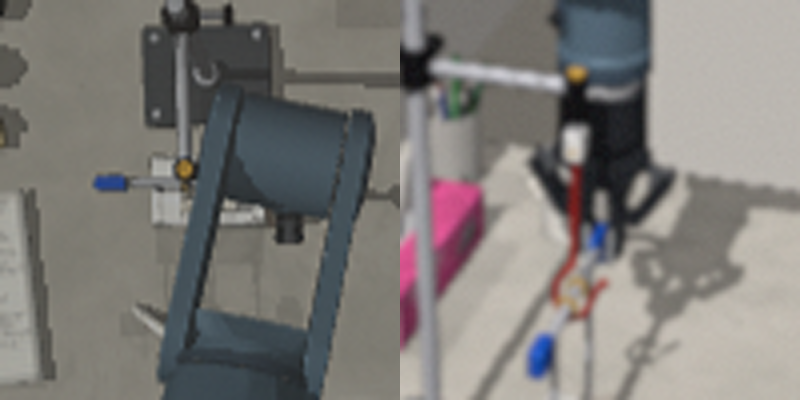

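The bar is in the mouth, just above the bend at about (575,290), and carries no load yet. From here I take small steps and feel after each one.

Request:
{"api": "play_rows", "payload": {
  "xyz": [
    [0,0,0.5],
    [0,0,1],
    [0,0,1.5],
    [0,0,2],
    [0,0,2.5],
    [0,0,3],
    [0,0,3.5],
    [0,0,4],
    [0,0,4],
    [0,0,4]
  ],
  "rot": [
    [0,0,0],
    [0,0,0],
    [0,0,0],
    [0,0,0],
    [0,0,0],
    [0,0,0],
    [0,0,0],
    [0,0,0],
    [0,0,0],
    [0,0,0]
  ],
  "grip": [0,0,0,0,0,0,0,0,0,0]
}}

```text
time_s: 15.95
eef_pos: [0.5251, 0.0044, 0.2093]
eef_rot: [0.0, 0.707, 0.707, 0.0]
wrist_force: [-0.9, -0.0, -2.1]
opening: 0.154
grasp_force: 58.6
```

```bash
python3 feel.py 6
```

```text
16.2 F [ 0.04  0.05 -2.28] +- [0.23 0.14 0.15] T [-0.155 -0.012  0.011] +- [0.009 0.015 0.01 ] P [0.5251 0.0044 0.2093]
[(313.2, 195.6, 76.0), (313.4, 196.2, 77.0)]
```

Request:
{"api": "play_rows", "payload": {
  "xyz": [
    [0,0,0.3],
    [0,0,0.6],
    [0,0,0.9],
    [0,0,1.2],
    [0,0,1.5],
    [0,0,1.8],
    [0,0,2.1],
    [0,0,2.4],
    [0,0,2.5],
    [0,0,2.5]
  ],
  "rot": [
    [0,0,0],
    [0,0,0],
    [0,0,0],
    [0,0,0],
    [0,0,0],
    [0,0,0],
    [0,0,0],
    [0,0,0],
    [0,0,0],
    [0,0,0]
  ],
  "grip": [0,0,0,0,0,0,0,0,0,0]
}}

```text
time_s: 17.5
eef_pos: [0.5251, 0.0044, 0.2068]
eef_rot: [0.0, 0.707, 0.707, 0.0]
wrist_force: [0.2, -0.9, -2.1]
opening: 0.155
grasp_force: 58.6
```

```bash
python3 feel.py 6
```

```text
17.75 F [ 0.23 -0.42 -1.94] +- [0.23 0.11 0.08] T [-0.201  0.016 -0.012] +- [0.008 0.013 0.01 ] P [0.5251 0.0044 0.2068]
[(313.1, 196.4, 87.0), (313.7, 195.5, 87.0)]
```

Request:
{"api": "play_rows", "payload": {
  "xyz": [
    [0,0,0.3],
    [0,0,0.6],
    [0,0,0.9],
    [0,0,1.2],
    [0,0,1.5],
    [0,0,1.8],
    [0,0,2],
    [0,0,2],
    [0,0,2],
    [0,0,2]
  ],
  "rot": [
    [0,0,0],
    [0,0,0],
    [0,0,0],
    [0,0,0],
    [0,0,0],
    [0,0,0],
    [0,0,0],
    [0,0,0],
    [0,0,0],
    [0,0,0]
  ],
  "grip": [0,0,0,0,0,0,0,0,0,0]
}}

```text
time_s: 19.05
eef_pos: [0.5251, 0.0044, 0.2048]
eef_rot: [0.0, 0.707, 0.707, -0.0]
wrist_force: [-0.0, 0.3, -1.8]
opening: 0.152
grasp_force: 58.6
```

```bash
python3 feel.py 6
```

```text
19.3 F [-0.23  0.38 -1.62] +- [0.08 0.06 0.22] T [-0.182  0.005  0.015] +- [0.007 0.011 0.006] P [0.5251 0.0044 0.2048]
[(313.6, 195.2, 84.0), (313.6, 195.2, 83.0)]
```

Request:
{"api": "play_rows", "payload": {
  "xyz": [
    [0,0,0.3],
    [0,0,0.6],
    [0,0,0.9],
    [0,0,1.2],
    [0,0,1.5],
    [0,0,1.8],
    [0,0,2],
    [0,0,2],
    [0,0,2],
    [0,0,2]
  ],
  "rot": [
    [0,0,0],
    [0,0,0],
    [0,0,0],
    [0,0,0],
    [0,0,0],
    [0,0,0],
    [0,0,0],
    [0,0,0],
    [0,0,0],
    [0,0,0]
  ],
  "grip": [0,0,0,0,0,0,0,0,0,0]
}}

```text
time_s: 20.6
eef_pos: [0.5251, 0.0044, 0.2028]
eef_rot: [0.0, 0.707, 0.707, 0.0]
wrist_force: [1.0, -0.4, -2.0]
opening: 0.151
grasp_force: 58.6
```

```bash
python3 feel.py 6
```

```text
20.85 F [ 0.61  0.05 -2.17] +- [0.22 0.13 0.07] T [-0.177 -0.017  0.007] +- [0.013 0.008 0.009] P [0.5251 0.0044 0.2028]
[(313.6, 195.4, 91.0), (313.3, 197.3, 90.0)]
```

Request:
{"api": "play_rows", "payload": {
  "xyz": [
    [0,0,0.3],
    [0,0,0.6],
    [0,0,0.9],
    [0,0,1.2],
    [0,0,1.5],
    [0,0,1.8],
    [0,0,2],
    [0,0,2],
    [0,0,2],
    [0,0,2]
  ],
  "rot": [
    [0,0,0],
    [0,0,0],
    [0,0,0],
    [0,0,0],
    [0,0,0],
    [0,0,0],
    [0,0,0],
    [0,0,0],
    [0,0,0],
    [0,0,0]
  ],
  "grip": [0,0,0,0,0,0,0,0,0,0]
}}

```text
time_s: 22.15
eef_pos: [0.5251, 0.0044, 0.2008]
eef_rot: [-0.0, 0.707, 0.707, 0.0]
wrist_force: [1.0, 0.8, -2.0]
opening: 0.154
grasp_force: 58.6
```

```bash
python3 feel.py 6
```

```text
22.4 F [ 0.36  0.24 -2.11] +- [0.15 0.13 0.08] T [-0.174 -0.006 -0.003] +- [0.011 0.008 0.008] P [0.5251 0.0044 0.2008]
[(313.0, 196.2, 87.0), (313.2, 197.0, 91.0)]
```

Request:
{"api": "play_rows", "payload": {
  "xyz": [
    [0,0,0.3],
    [0,0,0.6],
    [0,0,0.9],
    [0,0,1.2],
    [0,0,1.5],
    [0,0,1.8],
    [0,0,2],
    [0,0,2],
    [0,0,2],
    [0,0,2]
  ],
  "rot": [
    [0,0,0],
    [0,0,0],
    [0,0,0],
    [0,0,0],
    [0,0,0],
    [0,0,0],
    [0,0,0],
    [0,0,0],
    [0,0,0],
    [0,0,0]
  ],
  "grip": [0,0,0,0,0,0,0,0,0,0]
}}

```text
time_s: 23.7
eef_pos: [0.5251, 0.0044, 0.1988]
eef_rot: [0.0, 0.707, 0.707, 0.0]
wrist_force: [-0.3, -0.6, -1.0]
opening: 0.155
grasp_force: 58.8
```

```bash
python3 feel.py 5; python3 look.py 7
```

```text
23.9 F [-0.4  -0.14 -0.3 ] +- [0.21 0.21 0.28] T [-0.034  0.006  0.01 ] +- [0.015 0.012 0.007] P [0.5251 0.0044 0.1988]
[(313.3, 196.5, 87.0), (313.4, 196.7, 88.0)]
{'time_s': np.float64(23.95), 'eef_pos': array([0.525, 0.004, 0.199]), 'eef_rot': array([0.   , 0.707, 0.707, 0.   ]), 'wrist_force': array([-0.977,  0.701, -0.222]), 'torque': array([-0.027, -0.048,  0.045])}
top blue [264 204   8   4  25] [267.7 205.7] plane [0.524 0.174 0.206] depth [0.524 0.173 0.211]
top yel [284 200   4   5  17] [285.6 201.9] plane [0.538 0.105 0.203] depth [0.523 0.089 0.424]
side blue [317 200   5   5  16] [318.9 201.8] plane [0.526 0.008 0.206] depth [0.524 0.014 0.21 ]
side blue [303 228   5  10  39] [304.9 232.1] plane [0.519 0.187 0.206] depth [0.518 0.19  0.209]
side yel [312 157   4   4  14] [313.7 158.5] plane [ 0.641 -0.308  0.203] depth [0.52  0.097 0.419]
side red [311 182   4  26  60] [313.1 193. ] plane [ 0.567 -0.057  0.196] depth [0.522 0.092 0.293]
side red [315 214   3   5   6] [316.2 216.3] plane [0.514 0.081 0.196] depth [0.512 0.09  0.202]
```

View pics/v7.png

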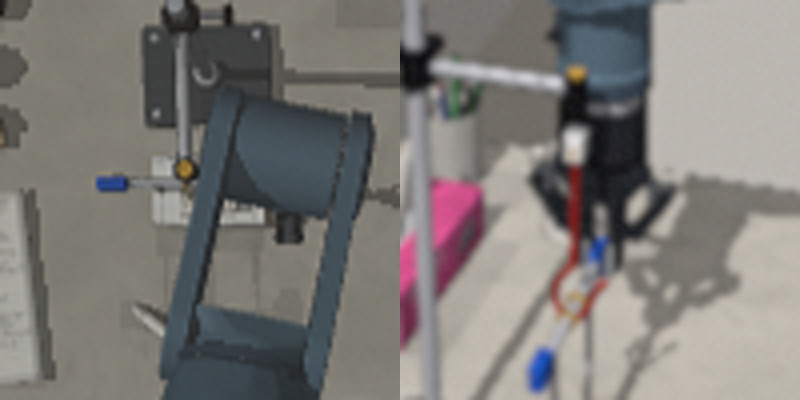

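The hook now carries about 1.7 of 2.0 N, and the image shows the bar at the bottom of the bend (575,305). I release here, gently.

Request:
{"api": "play_rows", "payload": {
  "xyz": [
    [0,0,0],
    [0,0,0],
    [0,0,0],
    [0,0,0],
    [0,0,0],
    [0,0,0],
    [0,0,0],
    [0,0,0],
    [0,0,0],
    [0,0,0]
  ],
  "rot": [
    [0,0,0],
    [0,0,0],
    [0,0,0],
    [0,0,0],
    [0,0,0],
    [0,0,0],
    [0,0,0],
    [0,0,0],
    [0,0,0],
    [0,0,0]
  ],
  "grip": [0.1,0.16,0.2,0.25,0.3,0.4,0.5,0.6,0.7,0.7]
}}

```text
time_s: 25.3
eef_pos: [0.5251, 0.0044, 0.1988]
eef_rot: [-0.0, 0.707, 0.707, 0.0]
wrist_force: [-0.0, 0.2, 0.7]
opening: 0.7
grasp_force: 0.0
```

```bash
python3 feel.py 5; python3 look.py 8
```

```text
25.5 F [0.01 0.29 0.06] +- [0.24 0.08 0.2 ] T [-0.014  0.009  0.002] +- [0.01  0.01  0.019] P [0.5251 0.0044 0.1988]
[(312.5, 197.3, 80.0), (312.6, 197.2, 80.0)]
{'time_s': np.float64(25.55), 'eef_pos': array([0.525, 0.004, 0.199]), 'eef_rot': array([-0.   ,  0.707,  0.707,  0.   ]), 'wrist_force': array([-0.11 ,  0.437,  0.687]), 'torque': array([0.012, 0.016, 0.033])}
top blue [264 204   8   3  23] [267.3 205. ] plane [0.527 0.175 0.206] depth [0.527 0.175 0.213]
top yel [284 200   4   5  17] [285.6 201.9] plane [0.538 0.105 0.203] depth [0.524 0.09  0.417]
side blue [318 200   4   5  16] [319.8 202.2] plane [0.522 0.009 0.206] depth [0.521 0.013 0.209]
side blue [302 228   6  10  41] [304.1 232.2] plane [0.521 0.188 0.206] depth [0.522 0.188 0.206]
side yel [312 157   4   4  14] [313.7 158.5] plane [ 0.641 -0.308  0.203] depth [0.519 0.097 0.419]
side red [310 182   6  27  55] [312.7 192.9] plane [ 0.568 -0.057  0.196] depth [0.522 0.095 0.295]
side red [315 212   5   7   8] [316.8 215.4] plane [0.514 0.075 0.196] depth [0.51  0.089 0.206]
```

View pics/v8.png

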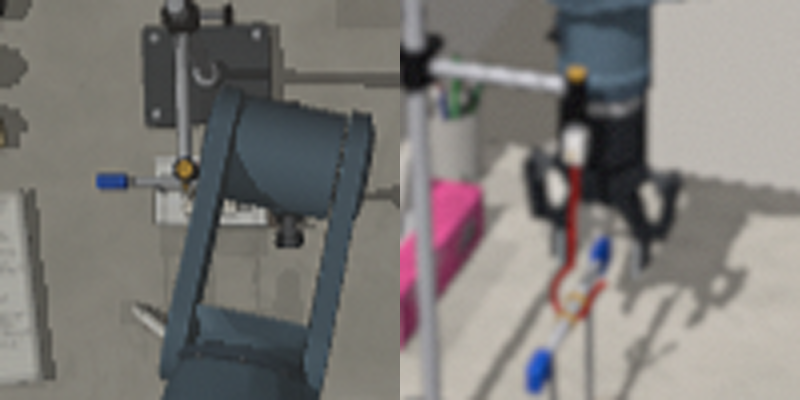

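The carrier hangs level with open fingers around the grip at (602,248). I lift straight out.

Request:
{"api": "play_rows", "payload": {
  "xyz": [
    [0,0,-4],
    [0,0,-14],
    [0,0,-26],
    [0,0,-38],
    [0,0,-50],
    [0,0,-60],
    [0,0,-70],
    [0,0,-78],
    [0,0,-80],
    [0,0,-80]
  ],
  "rot": [
    [0,0,0],
    [0,0,0],
    [0,0,0],
    [0,0,0],
    [0,0,0],
    [0,0,0],
    [0,0,0],
    [0,0,0],
    [0,0,0],
    [0,0,0]
  ],
  "grip": [0.7,0.7,0.7,0.7,0.7,0.7,0.7,0.7,0.7,0.7]
}}

```text
time_s: 26.9
eef_pos: [0.525, 0.0044, 0.2787]
eef_rot: [-0.0, 0.707, 0.707, -0.0]
wrist_force: [-1.3, -0.4, 0.5]
opening: 0.702
grasp_force: 0.0
```

```bash
python3 look.py 9|grep blue; python3 feel.py 12; python3 look.py 10|grep -E "time|blue"
```

```text
top blue [264 204   8   4  24] [267.8 205.9] plane [0.519 0.165 0.286] depth [0.523 0.173 0.214]
side blue [318 200   4   6  19] [319.7 202.3] plane [0.49  0.128 0.286] depth [0.522 0.012 0.208]
side blue [303 228   5  10  39] [305.  232.3] plane [0.486 0.287 0.286] depth [0.517 0.194 0.211]
27.55 F [ 0.01 -0.16 -0.25] +- [0.08 0.14 0.12] T [-0.004  0.001 -0.017] +- [0.007 0.007 0.008] P [0.525  0.0045 0.2786]
[(313.0, 200.1, 47.0), (313.0, 200.5, 48.0), (312.4, 199.7, 51.0), (312.5, 199.7, 52.0)]
{'time_s': np.float64(27.6), 'eef_pos': array([0.525, 0.004, 0.279]), 'eef_rot': array([-0.   ,  0.707,  0.707, -0.   ]), 'wrist_force': array([ 0.888, -0.315,  1.094]), 'torque': array([ 0.027, -0.034, -0.007])}
top blue [264 204   8   4  23] [267.4 205.2] plane [0.522 0.166 0.286] depth [0.526 0.174 0.215]
side blue [318 200   4   6  16] [319.2 202.2] plane [0.491 0.128 0.286] depth [0.523 0.015 0.209]
side blue [303 228   5  10  40] [304.9 232.2] plane [0.487 0.287 0.286] depth [0.519 0.189 0.208]
```

Request:
{"api": "play_rows", "payload": {
  "xyz": [
    [0,0,0],
    [0,0,0],
    [0,0,0],
    [0,0,0],
    [0,0,0],
    [0,0,0],
    [0,0,0],
    [0,0,0],
    [0,0,0],
    [0,0,0]
  ],
  "rot": [
    [0,0,0],
    [0,0,0],
    [0,0,0],
    [0,0,0],
    [0,0,0],
    [0,0,0],
    [0,0,0],
    [0,0,0],
    [0,0,0],
    [0,0,0]
  ],
  "grip": [0.7,0.7,0.7,0.7,0.7,0.7,0.7,0.7,0.7,0.7]
}}

```text
time_s: 28.95
eef_pos: [0.5251, 0.0045, 0.2788]
eef_rot: [-0.0, 0.707, 0.707, -0.0]
wrist_force: [0.2, -0.6, -0.6]
opening: 0.701
grasp_force: 0.0
```

Run:
```python
from h import *
from bench import vision
r=[]
for i in range(16):
    c=vision.camera("side");h=cv2.cvtColor(c["color"],cv2.COLOR_RGB2HSV).astype(int)
    m=(h[...,0]>105)&(h[...,0]<130)&(h[...,1]>100)&(h[...,2]>60)
    b=[ce for st,ce in blobs(m,15) if 295<ce[0]<312 and 220<ce[1]<245][0]
    w=(c["color"][235:290,270:345].min(2)>150);ys,xs=np.where(w)
    r.append((round(b[0],1),round(b[1],1),round(xs.mean(),1) if len(xs) else 0,round(ys.mean(),1) if len(xs) else 0,len(xs)))
for x in r:print(*x)
```

```text
304.6 232.4 41.8 30.2 3116
304.6 232.4 41.8 30.2 3116
304.5 232.2 41.8 30.2 3117
304.5 232.2 41.8 30.2 3120
304.5 232.2 41.8 30.2 3112
304.5 232.3 41.8 30.2 3116
304.5 232.2 41.8 30.3 3107
304.5 232.2 41.8 30.2 3111
304.5 232.2 41.8 30.2 3118
304.5 232.3 41.8 30.2 3119
304.5 232.3 41.8 30.3 3111
304.5 232.3 41.8 30.2 3111
304.5 232.3 41.8 30.3 3105
304.5 232.3 41.8 30.2 3109
304.5 232.3 41.8 30.2 3113
304.5 232.3 41.9 30.2 3118
```

It hangs still.

```bash
python3 -c "from bench import ctrl;print(ctrl.hand_in())"
```

```text
the job is handed in; nothing more can be done
None
```

I quieted the hook and left the carrier hanging still in it, released by the gripper; the job was handed in at about 30 s, and no verdict came back.

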